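# Take the die cassette out of the tile press bed

## Robot

A 6-joint arm with a two-finger parallel gripper is mounted at the origin on the work surface. World frame = base frame: x ahead of the robot, y to its left, z up, the work surface at z = 0. Lengths are in m, angles in rad, forces in N, time in s.
With the tool pointing down it reaches from about 0.35 to 0.85 m from the base axis. Payload 8.1 kg.
Tool frame: the origin (TCP) lies midway between the tips of the shut fingers; the grasp point (between the pads) lies robot.grip_depth behind it (robot.grip_depth is the distance from the TCP to the grasp point, in m); z points along the fingers, y is the line along which they close (so a half turn about z gives the same grasp; the last joint's range is limited). The gripper opens to 93 mm and grips with 3 to 60 N. Pads are 15 mm wide; open, the fingers measure 128 mm over their backs; the gripper's body (75 mm by 188 mm) begins 65 mm behind the grasp point.
Start: joints at [-1.324, 0.13, 1.488, -0, 1.523, -0.085], TCP at [0.195, -0.567, 0.219] pointing down, gripper open.
Joint ranges: [-2.96, 2.96], [-0.89, 2.26], [0.02, 2.5], [-1.34, 4.48], [0, 2.73], [-2.66, 2.66]. Speed limits (rad/s): [2.39, 2.39, 2.79, 3.14, 3.14, 3.14].

## Interface

Orientations are given as a rotation vector (axis times angle).
In Python, from plant import robot gives the robot as it stands.
- The arm moves only by the tool carry_out, never from a script. Its argument "rows" is a list of rows, each a list of 6 numbers: the shift along the tool's x, y, z in m, then the turn, a rotation vector about the tool's x, y, z in degrees. A call has 1 to 12 rows; each row is the pose to reach, as a shift and turn from the pose commanded when the call began, along the tool's axes at that moment; what a row does not reach only later rows make up. A row lasts 1/8 s, in which the tool goes at most 62.5 mm and 10.7 degrees, less where a joint would pass 70% of its speed; a pose out of reach is approached as far as the arm can. A call with a gripper value outside its range is refused whole. "jaw" is the closure in counts, from 0 (fully open) to 255 (shut), set as the call begins (left out, the last holds). The fingers move at their own pace and stop on an object; "force" is the grip in N (left out, the last holds). Time passes only in rows, so rows that repeat a pose let the fingers close. It gives the time, the measured TCP pose, the force, the opening and the grip force at its end, in the units of the state.
- robot.read_state(): the state, without advancing time (a new reading comes with each control period).
- robot.read_camera(name): name is "scene" or "top" or "wrist"; returns the picture (480x640x3 uint8, red, green, blue); there is no depth.
- robot.camera_model(name): a dict with "fx", "fy", "cx", "cy" (pixels), "dist" ([k1, k2, p1, p2, k3] as OpenCV has them; the pictures are not rectified), "R" (3x3) and "t" (3): a world point X has camera coordinates R X + t; the wrist camera has in their place "mount" (4x4, takes a point from camera to tool coordinates, whose origin is the TCP and whose axes are the flange's). Camera axes: x right, y down, z forward; pixel columns grow to the right and rows downward; lengths in m; the calibration is good to about 2 mm. A picture is of the moment at which its call begins: read the wrist's pose just before it. camera_model takes no time and is no camera call.
- robot.close_job(): hands the job in; it is judged then, once.
Trained networks look in the newest picture that a camera, given by its name, has taken for a name from the list of things; names that differ only in an ending like _2 or _b are one class to them, and where a whole thing is asked for, a point or a joint stands for the part that bears it (a point fixed in the world has none). Each returns a list of dicts, best first, with "conf" (0 to 1); they miss things now and then, are a little off and sometimes report something else, mostly with a low value. They report only what shows in the picture. A call takes as long as a camera call. They do not tell look-alikes from the thing itself.
- robot.outline_of(camera, target): "pixels" (480x640 bool, what is visible of it) and "pixel" ([column, row] in pixels, amid what is visible of it).
The state is a dict: "t": time; "q": joint angles; "dq": joint speeds; "joint_torque": joint torques, N m; "tool_pos": TCP position; "orientation": TCP orientation; "force": force on the tool from outside, world axes, zero at the start; "wrist_torque": the same for the moment, N m; "opening": finger opening in m; "gripper_force": force on a finger pad.
Only numpy, scipy, OpenCV 4.12 (cv2) and the standard library are available. Lean on these libraries where they do the work, as an engineer would, in place of code of your own. Each camera call takes 0.05 s, during which the arm holds its last target. There are 200 camera calls.

## Task

Change of tile die: on the aluminium die bed, push the black bar knob down and, keeping it down, turn it clockwise to its stop so that the red keeper tongue swings off the green die cassette, then let the knob spring back up. Then pinch the cassette's two orange side catches fully together, lift the cassette straight out of its pocket, level, to about 10 cm above where it sat, and finish while still holding it up there by the pinched catches. Leave everything else on the table where it is.

Things in the scene. Friction and masses are not known exactly. Their poses are not given: they have to be found in the camera images.
- bed: Aluminium die bed fixed to the table, plate 220 x 130 x 12 mm; origin at the centre of its underside, z up, x along its long side. The cassette's pocket is centred at x -50 mm, the knob's and keeper's vertical axis at x +45 mm (y 0). Dark steel brackets 30 mm long (x) stand at y -52 to -34 and 34 to 52 mm beside the pocket, tops 39 mm above the table; their lips hook over the catches' teeth.
- pocket (a point): Centre of the pocket's floor on the bed, 12 mm above the table, axes as the bed's; the cassette's underside rests here at the start. Pocket walls are 10 mm high with 1.5 mm play round the cassette.
- cassette: Green tile-die cassette, loose, 0.2 to 0.45 kg: plate 80 (x) x 64 (y) x 14 mm with a central tower 26 (x) x 18 (y) mm that reaches 73 mm above its underside. Origin at the centre of its underside, z up. On each y side of the tower stands an orange catch plate. It can be lifted only when the keeper tongue is off its edge and both catches are pressed in.
- cassette_grip (a point): Midway between the orange catch plates, 55 mm above the cassette's underside (67 mm above the table at the start); axes as the cassette's. The plates' outer faces lie 24 mm to either side along y (34 mm apart when fully pinched); each is 24 mm wide (x), 20 to 70 mm above the underside. Fingers closing along y press both in; keep fingertips above the brackets, which end 27 mm above the underside.
- catch_left (a joint): Travel of the catch on the cassette's +y side: 0 out and latched under its bracket, 0.007 m fully pressed in against its stop. Its spring pushes back with 3.5 N at 0 and 7 N at full travel. It is free of the bracket from about 0.0055 m on.
- catch_right (a joint): The same for the catch on the cassette's -y side.
- knob_grip (a point): Middle of the black bar knob on its turning axis, 72 mm above the table while the knob is up; x runs along the bar, z up. The bar is 36 mm long (x), 12 mm wide (y), from 18 mm below to 10 mm above this point; under it is a disc of 34 mm diameter (18 to 22 mm below). A dark steel gate, 40 mm above the table at most, stands 17 to 38 mm from the axis.
- knob (a joint): How far the knob is pushed down: 0 up, 0.006 m fully down. Its spring needs 3 N to start, 6 N at full travel. A brass pin under the knob strikes the gate and stops the turning unless the knob is down 0.005 m or more; past about 0.95 rad the knob springs up again when let go and the gate then keeps it turned.
- keeper (a joint): Angle of the knob together with the red keeper tongue, growing clockwise seen from above: 0 to 0.1 rad at the start (tongue over the cassette's edge), stop at 1.2 rad (tongue well clear). Light friction, 0.03 N m.
- modelling_tool: Flat wooden modelling tool, 160 x 16 x 8 mm, lying beside the bed on its +y side; leave it.
- bisque_tile: Square terracotta tile, 75 x 75 x 10 mm, lying beside the bed on its -y side; leave it.
- tool_pot: Red square pot, 75 x 75 x 95 mm, with wooden clay tools standing in it to 205 mm; leave it.
- glaze_jar: Glaze jar with blue cap, 72 mm diameter, 100 mm tall; leave it.
- bisque_cup: Terracotta cup, 76 mm diameter, 85 mm tall; leave it.
- scissors: Scissors with red handles lying flat, about 180 x 60 mm; leave them.
Mind the look-alikes: they are no part of the job. What is shaped like the cassette but purple or yellow is not meant.

How it is judged:
On the way, in this order (a step that is already met when the one before it is completed fails the run):
1. the keeper is turned clear to its stop and the knob has sprung up again, the cassette still seated (value of joint keeper above 1 rad and value of joint knob below 0.0025 m and distance between cassette and pocket below 0.006 m), for 0.2 s.
2. both catches are pinched in by the fingers while the cassette is still in its pocket (value of joint each of catch_left, catch_right above 0.005 m and contact force between the fingers and cassette above 3 N and z of cassette in the frame of pocket below 0.012 m), for 0.1 s.
At the end, for the whole second after the job is handed in: The cassette's underside is held 70 to 160 mm above the pocket floor, within 0.3 rad of level, at rest, both catches pressed in more than 5 mm by the fingers, not touching the bed; the keeper stands turned past 1.0 rad with the knob up (less than 2.5 mm down) (z of cassette in the frame of pocket between 0.07 and 0.16 m and angle between cassette's own z axis and vertical below 0.3 rad and value of joint each of catch_left, catch_right above 0.005 m and contact force between the fingers and cassette above 3 N and contact force between cassette and bed below 0.1 N and linear speed of cassette below 0.04 m/s and value of joint keeper above 1 rad and value of joint knob below 0.0025 m); the arm keeps its last pose, push and grip.
It fails at once if a bystander on the table is pushed more than 30 mm from its place (distance of any of modelling_tool, bisque_tile, tool_pot, glaze_jar, bisque_cup, scissors from where it was at the start of the episode above 0.03 m).
It fails at once if the cassette is tipped over (angle between cassette's own z axis and vertical above 0.8 rad).
It also fails if it takes over 51 s, if anything falls off the work surface, if the arm or the gripper's body presses on something with over 40 N, if the wrist force passes 120 N, or if a joint passes its speed limit or range.

## Working session

There is one attempt and no reset: what is moved stays moved. The work goes in short steps, Python scripts to look and compute and a tool call to move; the robot and the scene stay as the last step left them, time stands still between calls to the robot, and variables do not carry over. Pictures are saved under pics/ and viewed, at most 10 in all, crops included, and the job is handed in when it is done.

Besides the shell and the picture viewer there is one more tool, called after "Call:" in YAML: its name, and indented under it one key for each argument. carry_out: Moves the arm, as the interface text tells. Its arguments: {"type":"object","properties":{"rows":{"type":"array"},"jaw":{"type":"number"},"force":{"type":"number"}},"required":["rows"]}

```bash
mkdir -p pics; ls; python3 - <<'E'
from plant import robot
import cv2,numpy as np
s=robot.read_state();print({k:np.round(v,3).tolist() for k,v in s.items()}, robot.grip_depth)
for n in("scene","top"):
    cv2.imwrite(f"pics/{n}0.png",robot.read_camera(n)[:,:,::-1])
    m=robot.camera_model(n);print(n,m)
    for t in("bed","cassette","knob_grip","keeper","catch_left"):
        print(t,[(round(d["conf"],2),np.round(d["pixel"]).tolist(),int(d["pixels"].sum())) for d in robot.outline_of(n,t)])
print(robot.camera_model("wrist"))
E
```

```text
pics
{'t': 0.0, 'q': [-1.324, 0.131, 1.489, 0.0, 1.523, -0.085], 'dq': [0.0, -0.001, 0.0, 0.0, -0.001, 0.0], 'joint_torque': [0.001, -55.984, -49.176, 0.077, 0.035, -0.0], 'tool_pos': [0.195, -0.567, 0.218], 'orientation': [-3.097, -0.519, 0.0], 'force': [0.41, -0.113, 0.521], 'wrist_torque': [0.025, -0.049, 0.04], 'gripper_force': 0.0, 'opening': 0.093} 0.0188
scene {'fx': 491.36431144266766, 'fy': 491.36431144266766, 'cx': 316.36690951596216, 'cy': 236.25441681671114, 'dist': array([-0.0199747,  0.       ,  0.       ,  0.       ,  0.       ]), 'R': array([[-0.88758132,  0.46049083,  0.01214929],
       [ 0.26359523,  0.52934734, -0.80641735],
       [-0.37777899, -0.71255848, -0.591222  ]]), 't': array([ 0.44975736, -0.08807631,  1.4607558 ])}
bed [(0.56, [289.0, 245.0], 2440)]
cassette [(0.89, [238.0, 208.0], 720), (0.88, [347.0, 199.0], 519), (0.87, [373.0, 266.0], 941), (0.8, [317.0, 230.0], 574), (0.57, [322.0, 294.0], 1046)]
knob_grip [(0.66, [280.0, 229.0], 230)]
keeper [(0.74, [280.0, 233.0], 351), (0.56, [290.0, 244.0], 2392), (0.16, [277.0, 226.0], 180)]
catch_left [(0.59,
[... 756 characters left out ...]
08)]
keeper [(0.77, [347.0, 217.0], 192)]
catch_left [(0.62, [395.0, 289.0], 62), (0.6, [332.0, 237.0], 64), (0.57, [278.0, 219.0], 59), (0.56, [406.0, 184.0], 50)]
{'fx': 379.6371292186166, 'fy': 379.6371292186166, 'cx': 320.98933344008935, 'cy': 236.79007676369548, 'dist': array([-0.06489151,  0.        ,  0.        ,  0.        ,  0.        ]), 'mount': array([[ 4.07601951e-04, -9.55740002e-01, -2.94212310e-01,
         8.15836234e-02],
       [ 9.99999912e-01,  3.59638623e-04,  2.17125169e-04,
         8.46758071e-04],
       [-1.01705099e-04, -2.94212372e-01,  9.55740064e-01,
        -1.65604255e-01],
       [ 0.00000000e+00,  0.00000000e+00,  0.00000000e+00,
         1.00000000e+00]])}
```

```bash
python3 - <<'E'
import cv2
a=cv2.imread("pics/top0.png")[110:350,160:480]
cv2.imwrite("pics/topc.png",cv2.resize(a,(800,600),interpolation=cv2.INTER_CUBIC))
a=cv2.imread("pics/scene0.png")[130:340,180:460]
cv2.imwrite("pics/scenec.png",cv2.resize(a,(800,600),interpolation=cv2.INTER_CUBIC))
E
```

```text
(no output)
```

View pics/topc.png

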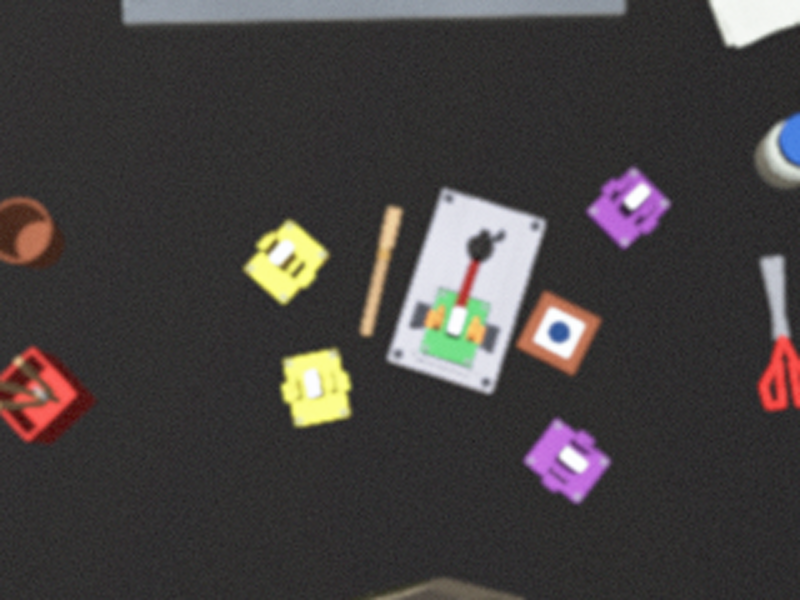

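View pics/scenec.png

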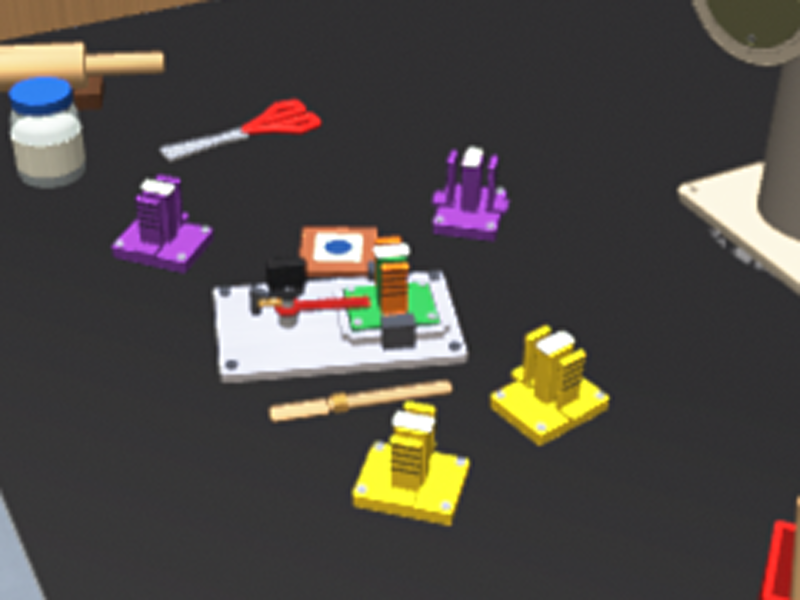

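The green cassette is at top pixel (342,240) and the black knob at (352,208). The look-alikes are yellow at (275,216) and (288,264), and purple at (410,190) and (388,291). I choose the green one, since it sits in the bed with orange catches.

```bash
cat > h.py <<'E'
from plant import robot
import cv2,numpy as np
from scipy.spatial.transform import Rotation as Ro
def cam(n,s=None):
    m=robot.camera_model(n);K=np.array([[m["fx"],0,m["cx"]],[0,m["fy"],m["cy"]],[0,0,1]])
    if n=="wrist":
        s=s or robot.read_state();T=np.eye(4);T[:3,:3]=Ro.from_rotvec(s["orientation"]).as_matrix();T[:3,3]=s["tool_pos"]
        C=np.linalg.inv(T@m["mount"]);return K,m["dist"],C[:3,:3],C[:3,3]
    return K,m["dist"],m["R"],m["t"]
def ray(c,px,z):
    K,d,R,t=c;u=cv2.undistortPoints(np.array(px,float).reshape(-1,1,2),K,d)[:,0]
    D=np.c_[u,np.ones(len(u))]@R;o=-R.T@t
    return o+D*((z-o[2])/D[:,2])[:,None]
def proj(c,X):
    K,d,R,t=c;return cv2.projectPoints(np.array(X,float),cv2.Rodrigues(R)[0],t,K,d)[0][:,0]
def to_tool(s,p,R):  # shift & turn (deg) from measured pose to target TCP p, R
    R0=Ro.from_rotvec(s["orientation"]);return np.round(R0.inv().apply(p-s["tool_pos"])*1000,1),np.round((R0.inv()*R).as_rotvec(degrees=True),1)
E
python3 - <<'E'
from h import *
c=cam("top");px=np.array([[445,190],[545,220],[492,393],[388,360]])/2.5+[160,110]
P=ray(c,px,.012);print(P.round(3));o=P.mean(0)
ax=P[0]+P[1]-P[2]-P[3];y=np.arctan2(ax[1],ax[0]);print(o,np.degrees(y),[np.linalg.norm(P[i]-P[i-1]).round(3) for i in range(4)])
x=np.array([np.cos(y),np.sin(y),0]);print("pocket",o-.05*x,"knob",o+.045*x)
print("knob by px",ray(c,[[480/2.5+160,243/2.5+110]],.08),"cass top", ray(c,[[456/2.5+160,319/2.5+110]],.085))
s=robot.read_state();print(Ro.from_rotvec(s["orientation"]).as_matrix().round(2))
for n,xa in(("x along bed",x),("-x",-x)):
  z=np.array([0,0,-1.]);R=Ro.from_matrix(np.c_[xa,np.cross(z,xa),z])
  print(n,to_tool(s,(o+[-.02*0,0,.25]),R))
E
```

```text
[[ 0.654 -0.036  0.012]
 [ 0.614 -0.157  0.012]
 [ 0.406 -0.087  0.012]
 [ 0.447  0.037  0.012]]
[ 0.53045455 -0.0607674   0.012     ] -19.008749635991606 [np.float64(0.219), np.float64(0.127), np.float64(0.22), np.float64(0.13)]
pocket [ 0.4831811  -0.04448177  0.012     ] knob [ 0.57300064 -0.07542446  0.012     ]
knob by px [[ 0.57421695 -0.07316669  0.08      ]] cass top [[ 0.48538778 -0.0430724   0.085     ]]
[[ 0.95  0.33  0.  ]
 [ 0.33 -0.95 -0.  ]
 [ 0.    0.   -1.  ]]
x along bed (array([ 481.7, -369.8,  -43.3]), array([ 0., -0., 38.]))
-x (array([ 481.7, -369.8,  -43.3]), array([   0.,    0., -142.]))
```

Call:
carry_out:
  rows:
    - [0.498, -0.358, 0, 0, 0, -142]
    - [0.498, -0.358, 0, 0, 0, -142]
    - [0.498, -0.358, 0, 0, 0, -142]
    - [0.498, -0.358, 0, 0, 0, -142]
    - [0.498, -0.358, 0, 0, 0, -142]
    - [0.498, -0.358, 0, 0, 0, -142]
    - [0.498, -0.358, 0, 0, 0, -142]
    - [0.498, -0.358, 0, 0, 0, -142]
    - [0.498, -0.358, 0, 0, 0, -142]
    - [0.498, -0.358, 0, 0, 0, -142]
    - [0.498, -0.358, 0, 0, 0, -142]
    - [0.498, -0.358, 0, 0, 0, -142]
  jaw: 0

```text
t: 2.1
tool_pos: [0.55, -0.0656, 0.2185]
orientation: [-0.856, -3.023, 0.0]
force: [-1.0, -0.0, -0.0]
opening: 0.0926
gripper_force: 0.0
```

Call:
carry_out:
  rows:
    - [0, 0, 0, 0, 0, -10]
    - [0, 0, 0, 0, 0, -13]
    - [0, 0, 0, 0, 0, -13]

```text
t: 2.48
tool_pos: [0.5497, -0.0666, 0.2187]
orientation: [0.521, 3.098, 0.0]
force: [-0.3, 0.4, -0.3]
opening: 0.093
gripper_force: 0.0
```

```bash
python3 - <<'E'
from h import *
s=robot.read_state();I=robot.read_camera("wrist");cv2.imwrite("pics/w1.png",I[:,:,::-1])
import pickle;pickle.dump(s,open("s1.pkl","wb"));print(s["tool_pos"],s["orientation"],s["q"])
E
```

```text
[ 0.54974942 -0.06657226  0.21872595] [5.21206808e-01 3.09787125e+00 1.60592648e-05] [-2.13111774e-01  5.40502520e-03  1.61872204e+00  1.86723290e-05
  1.51728457e+00 -1.45053775e+00]
```

View pics/w1.png

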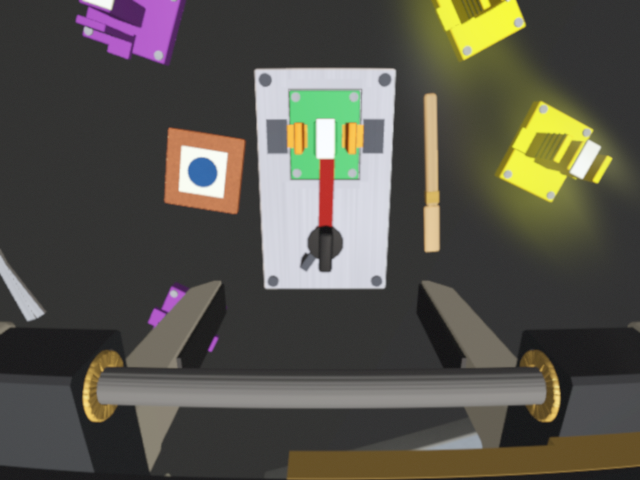

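The wrist view shows the bed with corners near (256,70), (395,69), (386,288) and (265,288). The green cassette is at (325,135), and the knob bar, aligned with the bed's long side, is at (325,248).

```bash
python3 - <<'E'
from h import *
import pickle
s=pickle.load(open("s1.pkl","rb"));c=cam("wrist",s);I=cv2.imread("pics/w1.png").astype(int)
P=ray(c,[[265,288.5],[386,288.5],[395.5,69],[255.5,69.5]],.012)
o=P.mean(0);ax=P[0]+P[1]-P[2]-P[3];print(P.round(4),o.round(4),np.degrees(np.arctan2(ax[1],ax[0])),[np.linalg.norm(P[i]-P[i-1]).round(3) for i in range(4)])
b,g,r=I[...,0],I[...,1],I[...,2]
G=((g-r>50)&(g-b>30)).astype(np.uint8);H=G.copy();H[:80]=0;H[200:]=0;H[:,:280]=0;H[:,370:]=0
rect=cv2.minAreaRect(np.argwhere(H)[:,::-1].astype(np.float32));Q=ray(c,cv2.boxPoints(rect),.026);print("cassette plate",Q.mean(0).round(4),rect[1],rect[2])
print("cass tower top",ray(c,[[325.5,139]],.085).round(4))
print("bar ends",ray(c,[[325.5,228],[325.5,270]],.082).round(4),ray(c,[[325,243]],.052).round(4))
y=np.arctan2(ax[1],ax[0]);x=np.array([np.cos(y),np.sin(y),0])
k=o+.045*x;p=o-.05*x;print("knob",k,"pocket",p)
z=np.array([0,0,-1.]);R=Ro.from_matrix(np.c_[-x,np.cross(z,-x),z])
k[2]=.063;print(to_tool(s,k,R))
E
```

```text
[[ 0.6151 -0.1539  0.012 ]
 [ 0.6575 -0.0312  0.012 ]
 [ 0.4502  0.0389  0.012 ]
 [ 0.4088 -0.0825  0.012 ]] [ 0.5329 -0.0572  0.012 ] -18.88856509935078 [np.float64(0.218), np.float64(0.13), np.float64(0.219), np.float64(0.128)]
cassette plate [ 0.4846 -0.0423  0.026 ] (88.0, 70.0) 90.0
cass tower top [[ 0.4857 -0.0419  0.085 ]]
bar ends [[ 0.5536 -0.0651  0.082 ]
 [ 0.5889 -0.0772  0.082 ]] [[ 0.5751 -0.0726  0.052 ]]
knob [ 0.57548571 -0.07174469  0.012     ] pocket [ 0.48560146 -0.04099047  0.012     ]
(array([-26. ,   3.5, 155.7]), array([ 0. ,  0. , -0.2]))
```

Call:
carry_out:
  rows:
    - [-0.0255, 0.003, 0.05, 0, 0, 0]
    - [-0.0255, 0.003, 0.1, 0, 0, 0]
    - [-0.0255, 0.003, 0.14, 0, 0, 0]
    - [-0.0255, 0.003, 0.1605, 0, 0, 0]
    - [-0.0255, 0.003, 0.1605, 0, 0, 0]

```text
t: 3.15
tool_pos: [0.5737, -0.0719, 0.057]
orientation: [-0.521, -3.095, -0.0]
force: [0.4, 0.4, -0.7]
opening: 0.093
gripper_force: 0.0
```

Call:
carry_out:
  rows:
    - [0, 0, 0, 0, 0, 0]
    - [0, 0, 0, 0, 0, 0]
    - [0, 0, 0, 0, 0, 0]
    - [0, 0, 0, 0, 0, 0]
    - [0, 0, 0, 0, 0, 0]
    - [0, 0, 0, 0, 0, 0]
  jaw: 255
  force: 30

```text
t: 3.9
tool_pos: [0.5747, -0.0721, 0.0581]
orientation: [-0.52, -3.098, -0.0]
force: [-0.6, -0.4, 0.2]
opening: 0.038
gripper_force: 0.0
```

Call:
carry_out:
  rows:
    - [0, 0, 0, 0, 0, 0]
    - [0, 0, 0, 0, 0, 0]
    - [0, 0, 0, 0, 0, 0]
    - [0, 0, 0, 0, 0, 0]
    - [0, 0, 0, 0, 0, 0]

```text
t: 4.53
tool_pos: [0.5749, -0.0717, 0.0581]
orientation: [0.52, 3.098, 0.001]
force: [1.3, 3.0, -1.0]
opening: 0.012
gripper_force: 29.9
```

Call:
carry_out:
  rows:
    - [0, 0, 0.003, 0, 0, 0]
    - [0, 0, 0.006, 0, 0, 0]
    - [0, 0, 0.007, 0, 0, 0]
    - [0, 0, 0.007, 0, 0, 0]

```text
t: 5.03
tool_pos: [0.575, -0.0718, 0.052]
orientation: [0.52, 3.098, 0.001]
force: [-3.4, 5.6, 9.1]
opening: 0.0117
gripper_force: 29.9
```

Call:
carry_out:
  rows:
    - [0, 0, 0, 0, 0, 8]
    - [0, 0, 0, 0, 0, 16]
    - [0, 0, 0, 0, 0, 24]
    - [0, 0, 0, 0, 0, 32]
    - [0, 0, 0, 0, 0, 40]
    - [0, 0, 0, 0, 0, 48]
    - [0, 0, 0, 0, 0, 56]
    - [0, 0, 0, 0, 0, 64]
    - [0, 0, 0, 0, 0, 67]
    - [0, 0, 0, 0, 0, 67]

```text
t: 6.28
tool_pos: [0.5753, -0.0716, 0.052]
orientation: [2.145, 2.295, 0.002]
force: [-1.2, 6.0, 8.0]
opening: 0.0121
gripper_force: 29.9
```

```bash
python3 -c "
from h import *
s=robot.read_state();print(s['force'],s['wrist_torque'],s['tool_pos'],s['q'],s['orientation'])"
```

```text
[-1.2348727   5.99371847  8.02748601] [ 1.23330044  0.38627705 -0.0388543 ] [ 0.57529654 -0.07159655  0.05202825] [-2.12783580e-01  2.16103475e-01  1.70771256e+00  8.76013429e-04
  1.21692650e+00 -2.80918932e-01] [2.14462500e+00 2.29526643e+00 1.79296962e-03]
```

Call:
carry_out:
  rows:
    - [0, 0, -0.003, 0, 0, 0]
    - [0, 0, -0.006, 0, 0, 0]
    - [0, 0, -0.006, 0, 0, 0]
    - [0, 0, -0.006, 0, 0, 0]
  jaw: 100

```text
t: 6.78
tool_pos: [0.5745, -0.0722, 0.0568]
orientation: [-2.144, -2.296, 0.001]
force: [1.5, 0.2, 0.0]
opening: 0.0471
gripper_force: 0.0
```

Call:
carry_out:
  rows:
    - [0, 0, -0.02, 0, 0, 0]
    - [0, 0, -0.06, 0, 0, 0]
    - [0, 0, -0.12, 0, 0, -10]
    - [0, 0, -0.155, 0, 0, -20]
    - [0, 0, -0.155, 0, 0, -30]
    - [0, 0, -0.155, 0, 0, -40]
    - [0, 0, -0.155, 0, 0, -50]
    - [0, 0, -0.155, 0, 0, -60]
    - [0, 0, -0.155, 0, 0, -67]
    - [0, 0, -0.155, 0, 0, -67]
  jaw: 0

```text
t: 8.02
tool_pos: [0.575, -0.0721, 0.2135]
orientation: [0.522, 3.097, -0.0]
force: [-0.2, 0.3, 0.2]
opening: 0.0926
gripper_force: 0.0
```

```bash
python3 - <<'E'
from h import *
s=robot.read_state();I=robot.read_camera("wrist");cv2.imwrite("pics/w2.png",I[:,:,::-1])
import pickle;pickle.dump(s,open("s2.pkl","wb"));print(s["tool_pos"],s["orientation"],s["opening"])
E
```

```text
[ 0.57498738 -0.07213864  0.21348731] [ 5.21536625e-01  3.09670619e+00 -1.79320435e-04] 0.09256658242837583
```

View pics/w2.png

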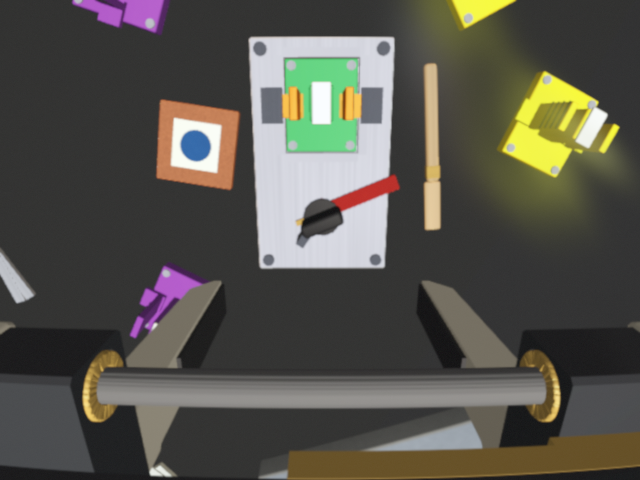

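The tongue now points to (398,182), clear of the cassette, about 66° clockwise of its start. The cassette tower is at (321,103).

```bash
python3 - <<'E'
from h import *
import pickle
s=pickle.load(open("s2.pkl","rb"));c=cam("wrist",s)
print("tower",ray(c,[[321,103]],.085).round(4),"tongue ends",ray(c,[[320,217],[398,182]],.04).round(3))
P=ray(c,[[259.5,268.5],[384,268],[394,38],[249.5,38]],.012);o=P.mean(0);ax=P[0]+P[1]-P[2]-P[3]
y=np.arctan2(ax[1],ax[0]);x=np.array([np.cos(y),np.sin(y),0]);p=o-.05*x;print("pocket",p.round(4),np.degrees(y))
q=(p+[.4856,-.041,.012])/2;q[2]=.052;z=np.array([0,0,-1.]);R=Ro.from_matrix(np.c_[-x,np.cross(z,-x),z]);print(to_tool(s,q,R))
E
```

```text
tower [[ 0.4852 -0.0422  0.085 ]] tongue ends [[ 0.577 -0.075  0.04 ]
 [ 0.57   0.002  0.04 ]]
pocket [ 0.4858 -0.0417  0.012 ] -19.069561840853712
(array([ 94.7,  -0.2, 161.4]), array([ 0. ,  0.1, -0.1]))
```

Call:
carry_out:
  rows:
    - [0.045, 0, 0, 0, 0, 0]
    - [0.0947, 0, 0.02, 0, 0, 0]
    - [0.0947, 0, 0.075, 0, 0, 0]
    - [0.0947, 0, 0.125, 0, 0, 0]
    - [0.0947, 0, 0.155, 0, 0, 0]
    - [0.0947, 0, 0.1635, 0, 0, 0]
    - [0.0947, 0, 0.1635, 0, 0, 0]

```text
t: 8.95
tool_pos: [0.4856, -0.0412, 0.0493]
orientation: [0.522, 3.098, 0.0]
force: [-0.4, -0.2, -0.7]
opening: 0.0929
gripper_force: 0.0
```

Call:
carry_out:
  rows:
    - [0, 0, 0, 0, 0, 0]
    - [0, 0, 0, 0, 0, 0]
    - [0, 0, 0, 0, 0, 0]
    - [0, 0, 0, 0, 0, 0]
    - [0, 0, 0, 0, 0, 0]
    - [0, 0, 0, 0, 0, 0]
    - [0, 0, 0, 0, 0, 0]
    - [0, 0, 0, 0, 0, 0]
    - [0, 0, 0, 0, 0, 0]
    - [0, 0, 0, 0, 0, 0]
  jaw: 255
  force: 35

```text
t: 10.2
tool_pos: [0.4855, -0.0411, 0.0491]
orientation: [0.52, 3.098, 0.0]
force: [-1.3, -0.6, 6.0]
opening: 0.0317
gripper_force: 35.0
```

Call:
carry_out:
  rows:
    - [0, 0, 0, 0, 0, 0]
    - [0, 0, -0.005, 0, 0, 0]
    - [0, 0, -0.012, 0, 0, 0]
    - [0, 0, -0.022, 0, 0, 0]
    - [0, 0, -0.034, 0, 0, 0]
    - [0, 0, -0.046, 0, 0, 0]

```text
t: 10.95
tool_pos: [0.4855, -0.0412, 0.0958]
orientation: [0.52, 3.098, -0.0]
force: [0.4, -0.0, -3.8]
opening: 0.0316
gripper_force: 35.0
```

Call:
carry_out:
  rows:
    - [0, 0, -0.012, 0, 0, 0]
    - [0, 0, -0.024, 0, 0, 0]
    - [0, 0, -0.036, 0, 0, 0]
    - [0, 0, -0.048, 0, 0, 0]
    - [0, 0, -0.056, 0, 0, 0]
    - [0, 0, -0.06, 0, 0, 0]
    - [0, 0, -0.06, 0, 0, 0]
    - [0, 0, -0.06, 0, 0, 0]

```text
t: 11.95
tool_pos: [0.4849, -0.0411, 0.1541]
orientation: [-0.52, -3.097, -0.0]
force: [-0.3, 0.6, -4.6]
opening: 0.0317
gripper_force: 35.0
```

```bash
python3 - <<'E'
from h import *
s=robot.read_state();print(s["force"],s["tool_pos"],s["opening"],s["gripper_force"])
a=robot.read_camera("wrist")[:,:,::-1];b=robot.read_camera("scene")[130:340,180:460,::-1]
cv2.imwrite("pics/end.png",np.hstack([cv2.resize(a,(400,300)),cv2.resize(b,(400,300))]))
E
```

```text
[-0.31693417  0.64826073 -4.63652087] [ 0.48490535 -0.0410693   0.15408047] 0.03165263760406994 34.95383262634277
```

View pics/end.png

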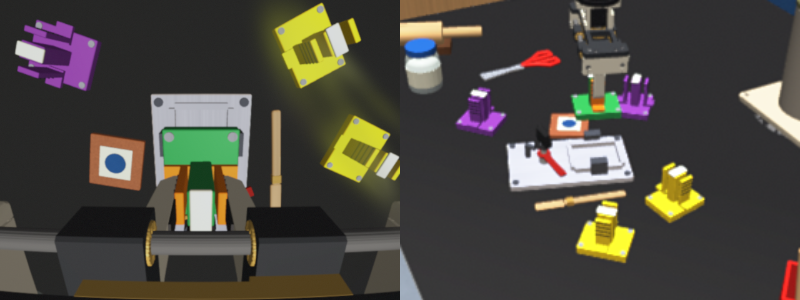

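The green cassette is held level about 10 cm above its empty pocket (left picture (200,150), right picture (597,103)). The tongue is turned clear and the bystanders look undisturbed.

```bash
python3 -c "
from plant import robot
print(robot.close_job())"
```

```text
the job is handed in; nothing more can be done
None
```

I turned the keeper clear (about 1.15 rad), the knob appeared to spring back up, and the green cassette is held level about 10 cm above its pocket by its pinched catches. The job is handed in, but no verdict came back.

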